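# Load a blade blank in the leaning brazing cradle and clip it

### The job

Lay the steel blade blank from the firebrick in the leaning brazing cradle, its short end down on the ledge, centred and flat against the back plate, and let it go. Then take the spring clip off its parking bar, squeeze it open, push it fully home over the middle of the top edge of blank and back plate together and let it close, so that it pinches the blank to the plate. Leave the other things on the bench alone.

Things in the scene. Friction and masses are not known exactly. Their poses are not given: they have to be found in the camera images.
- blank: bare steel plate 60 x 44 x 6 mm, 120 g or so. Origin at the centre of its underside; x along its 60 mm length, y along its 44 mm width, z its thickness. It starts flat on the firebrick, its long edges overhanging the brick by 7 mm each side.
- blank_center (a point): centre of the blank's volume (3 mm above its origin)
- brick: fixed pale firebrick 100 (x) x 30 (y) x 35 mm high that carries the blank; origin at the centre of its underside
- cradle: seat of the fixed dark steel jig, leaning 40 degrees back from upright. Origin: middle of the line where the back plate's front face meets the ledge's top, 45 mm above the table. z runs up the plate, x squarely into the plate, y level along the ledge. Back plate: x 0 to 6 mm, 30 mm wide, z 0 to 60 mm, free behind its upper 35 mm. Ledge: 40 mm wide, sticks out 14 mm, 6 mm thick.
- cradle_top (a point): middle of the back plate's top edge, on its front face (cradle 0, 0, 60 mm). A seated blank has its centre at about (-3, 0, 30) mm in the cradle's frame and its top edge level with this point; blank and plate together are then 12 mm thick.
- jig: base of the cradle: steel slab 130 x 80 x 10 mm on the table; origin under it, 30 mm behind (+x) the cradle's origin; same yaw as the cradle
- rail: fixed parking stand: grey base 130 x 70 x 12 mm with an upright aluminium bar along its x, 110 mm long, 12 mm thick (y), top edge at 75 mm. Origin at the centre of its underside. The clip starts on the bar, jaws down.
- clip: spring clip like a big clothes peg, 95 g, 22 mm wide: two levers hinged together, steel jaws below, black handles above. This body is the +y lever; origin on the hinge axis (x), z up to the handles, y across the jaws. At joint 0 the inner jaw faces lie at y = +-6 mm; they reach 36 mm below the hinge. The throat, which stops on the edge of the work, is 10 mm below the hinge.
- clip_handles (a point): point between the handles, 40 mm above the hinge (they end 57 mm above it). At joint 0 the handles splay 0.165 rad each and measure 50 mm over their outer faces here; fully squeezed they are parallel, 37 mm over the outer faces. Each lever turns by half the joint value against the clip's middle plane.
- clip_jaw (a joint): opening of the clip: 0 = jaws parallel and 12 mm apart (closed on 12 mm, as on the parking bar), -0.34 = empty and shut, +0.33 = fully squeezed (about 23 mm between the jaw tips; takes about 12 N on the handles). A spring closes it.
- shank_a: dark steel tool shank standing on the bench, 32 mm wide foot, 70 mm high; bystander; origin at its underside
- shank_b: the same kind of shank; bystander; origin at its underside
- tin: aluminium tin, 70 mm across, 65 mm high; bystander; origin at its underside
- jar: white jar, 60 mm across, 80 mm high; bystander; origin at its underside
- cup: open aluminium cup, 76 mm across, 80 mm high; bystander; origin at its underside
- offcut: small steel offcut 36 x 24 x 6 mm lying on the bench, not the blank; bystander; origin at its underside
- brush: brush lying on the bench; bystander; origin at its underside
Mind the look-alikes: they are no part of the job. What is shaped like the jig but pink is not meant.

How it is judged (in metres and radians):
On the way, in this order (a step that is already met when the one before it is completed fails the run):
1. the blank sits in the cradle, on the ledge and flat on the back plate, let go (x of blank_center in the frame of cradle between -0.007 and 0.001 m and y of blank_center in the frame of cradle between -0.009 and 0.009 m and z of blank_center in the frame of cradle between 0.025 and 0.035 m and angle between the x axis of blank and the z axis of cradle, either way round below 0.14 rad and angle between the z axis of blank and the x axis of cradle, either way round below 0.12 rad and contact force between the fingers and blank below 0.3 N and linear speed of blank below 0.02 m/s), for 0.2 s.
2. the clip is off the parking bar (distance between clip and rail above 0.12 m), for 0.1 s.
At the end, for the whole second after the job is handed in: Blank on the ledge and flat on the plate: centre within 5 mm up the slope, 9 mm sideways, 4 mm off; 8 degrees in plane, 7 out. Clip closed on both (joint -0.08 to 0.10, over 2 N on each), within 12 mm of the middle, 11 degrees of the slope, throat within 5.5 mm of the edge. All at rest (x of blank_center in the frame of cradle between -0.007 and 0.001 m and y of blank_center in the frame of cradle between -0.009 and 0.009 m and z of blank_center in the frame of cradle between 0.025 and 0.035 m and angle between the x axis of blank and the z axis of cradle, either way round below 0.14 rad and angle between the z axis of blank and the x axis of cradle, either way round below 0.12 rad and z of clip in the frame of cradle between 0.06 and 0.0755 m and y of clip in the frame of cradle between -0.012 and 0.012 m and value of joint clip_jaw between -0.08 and 0.1 rad and angle between the z axis of clip and the z axis of cradle, either way round below 0.2 rad and angle between the y axis of clip and the x axis of cradle, either way round below 0.25 rad and contact force between clip and blank above 2 N and contact force between clip and cradle above 2 N and linear speed of each of clip, blank below 0.02 m/s); the robot touches nothing.
It fails at once if another thing on the bench is moved by more than 30 mm or upset (distance of any of shank_a, shank_b, tin, jar, cup, offcut, brush from where it was at the start of the episode above 0.03 m or angle between any of shank_a, shank_b, tin, jar, cup, offcut, brush's own z axis and vertical above 0.5 rad).
It also fails if it takes over 54 s, if anything falls off the work surface, if the arm or the gripper's body presses on something with over 40 N, if the wrist force passes 120 N, or if a joint passes its speed limit or range.

### The arm

A 6-joint arm with a two-finger parallel gripper is mounted at the origin on the work surface. World frame = base frame: x ahead of the robot, y to its left, z up, the work surface at z = 0. Lengths are in m, angles in degrees, forces in N, time in s.
With the tool pointing down it reaches from about 0.375 to 0.9 m from the base axis. Payload 3.1 kg.
Tool frame: the origin (TCP) lies between the finger pads; the fingertips stand 11 mm ahead of it and the grasp point (between the pads) lies 8 mm behind it; z points along the fingers, y is the line along which they close (so a half turn about z gives the same grasp; the last joint's range is limited). The gripper opens to 87 mm and grips with 3 to 60 N. Pads are 19 mm wide; open, the fingers measure 117 mm over their backs; the gripper's body (75 mm by 190 mm) begins 51 mm behind the grasp point.
Start: joints at [60.361, 30.224, 82.088, -0, 67.689, -10.227], TCP at [0.208, 0.589, 0.198] pointing down, gripper open.
Joint ranges: [-176.69, 176.69], [-43.24, 126.21], [12.49, 139.97], [-82, 262], [0, 151.66], [-163.58, 163.58]. Speed limits (degrees/s): [159.86, 159.86, 180, 180, 180, 180].

### API

Orientations are given as a 3x3 rotation matrix whose columns are the frame's x, y, z axes.
In Python, from rig import bot, viewer, workorder, models gives the robot as it stands.
- The arm moves only by the shell command python3 -m jog 'ROWS'. ROWS is JSON, a list of rows, each a list of 7 numbers: the opening, from 0 (shut) to 1 (fully open), then the shift along the tool's x, y, z in m, then the turn, a rotation vector about the tool's x, y, z in degrees. In form: [[claw, x, y, z, ax, ay, az], ...]. A call has 1 to 20 rows; each row is the pose to reach, as a shift and turn from the pose commanded when the call began, along the tool's axes at that moment; what a row does not reach only later rows make up. A row lasts 1/8 s, in which the tool goes at most 62.5 mm and 10.7 degrees, less where a joint would pass 70% of its speed; a pose out of reach is approached as far as the arm can. A call with a gripper value outside its range is refused whole. The fingers move at their own pace and stop on an object; the grip force is fixed at half the most. Time passes only in rows, so rows that repeat a pose let the fingers close. It gives the time, the measured TCP pose, the force, the opening and the grip force at its end, in the units of the state.
- bot.read_state(): the state, without advancing time (a new reading comes with each control period).
- viewer.capture(name): name is "scene" or "top" or "wrist"; returns (picture, depth): 384x512x3 uint8, blue, green, red; 384x512 float32, m along the optical axis (not along the pixel's ray), 0 where there is no reading.
- viewer.camera_info(name): a dict with "fx", "fy", "cx", "cy" (pixels), "dist_coeffs" ([k1, k2, p1, p2, k3] as OpenCV has them; the pictures are not rectified), "world_to_cam" (4x4, takes a point from world to camera coordinates). Camera axes: x right, y down, z forward; pixel columns grow to the right and rows downward; lengths in m; the calibration is good to about 2 mm. A picture is of the moment at which its call begins: read the wrist's pose just before it. camera_info takes no time and is no camera call; for the wrist camera it gives the pose at the moment of the call.
- workorder.hand_in(): hands the job in; it is judged then, once.
Trained networks look in the newest picture that a camera, given by its name, has taken for a name from the list of things; names that differ only in an ending like _2 or _b are one class to them, and where a whole thing is asked for, a point or a joint stands for the part that bears it (a point fixed in the world has none). Each returns a list of dicts, best first, with "p" (0 to 1); they miss things now and then, are a little off and sometimes report something else, mostly with a low value. They report only what shows in the picture. A call takes as long as a camera call. They do not tell look-alikes from the thing itself.
- models.outline_of(camera, thing): "mask" (384x512 bool, what is visible of it).
- models.tip_of(camera, thing): "xyz" ([x, y, z] in m, in world coordinates, good to about 4 mm: a listed point, or the origin of a listed thing).
The state is a dict: "time_s": time; "joint_positions": joint angles; "qvel": joint speeds; "tau": joint torques, N m; "position": TCP position; "tcp_rot": TCP orientation; "force": force on the tool from outside, world axes, zero at the start; "moment": the same for the moment, N m; "opening": opening from 0.0 (shut) to 1.0 (fully open); "grasp_force": force on a finger pad.
Only numpy, scipy, OpenCV 4.12 (cv2) and the standard library are available. Lean on these libraries where they do the work, as an engineer would, in place of code of your own. Each camera call takes 0.05 s, during which the arm holds its last target. There are 200 camera calls.

## Working session

There is one attempt and no reset: what is moved stays moved. The work goes in short steps, Python scripts to look and compute and a shell command to move; the robot and the scene stay as the last step left them, time stands still between calls to the robot, and variables do not carry over. Pictures are saved under pics/ and viewed, at most 10 in all, crops included, and the job is handed in when it is done.

```bash
ls; mkdir -p pics; python3 - <<'E'
from rig import bot, viewer, workorder, models
import cv2, numpy as np
print(bot.read_state())
ims=[]
for n in ("scene","top"):
    im,d=viewer.capture(n); cv2.imwrite(f"pics/{n}0.png",im); np.save(f"pics/{n}0d.npy",d)
    ci=viewer.camera_info(n); print(n,ci)
    for t in ["blank","blank_center","brick","cradle","cradle_top","jig","rail","clip","clip_handles","shank_a","tin","jar","cup","offcut","brush"]:
        try: print(t,[(round(r["p"],2),np.round(r["xyz"],3).tolist()) for r in models.tip_of(n,t)[:3]])
        except Exception as e: print(t,e)
E
```

```text
pics
{'time_s': 0.0, 'joint_positions': array([ 6.03612689e+01,  3.02775923e+01,  8.21581803e+01, -2.12850916e-03,
        6.76896665e+01, -1.02280961e+01]), 'qvel': array([ 0.03759675, -0.01680436,  0.06087912, -0.05050137, -0.02879817,
       -0.06082493]), 'tau': array([-4.79412174e-04, -4.40037131e+01, -1.76589310e+01,  6.31160033e-02,
        5.82033035e-02, -1.55275807e-04]), 'position': array([0.20729656, 0.58876712, 0.19747648]), 'tcp_rot': array([[-9.43165500e-01,  3.32321729e-01, -1.05281421e-03],
       [ 3.32323208e-01,  9.43163612e-01, -1.91987205e-03],
       [ 3.54960853e-04, -2.16063168e-03, -9.99997603e-01]]), 'force': array([-0.37690574,  0.93616035,  0.28642244]), 'moment': array([-0.02555106,  0.00928324,  0.03471463]), 'grasp_force': 0.0, 'opening': 0.998066649810672}
scene {'fx': 472.5950560171277, 'fy': 472.5950560171277, 'cx': 257.58391082999964, 'cy': 191.48439013620802, 'dist_coeffs': array([-0.04439504,  0.        ,  0.        ,  0.        ,  0.        ]), 'world_to_cam': array([[-0.58658331,  0.80970459,  0.01727684,  0.30340722],
       [ 0.50783291,  0.3
[... 1755 characters left out ...]
p [(0.55, [0.288, -0.284, 0.09]), (0.54, [0.57, -0.017, 0.092]), (0.43, [0.69, -0.303, 0.091])]
jig [(0.94, [0.529, -0.437, -0.002]), (0.93, [0.283, -0.29, 0.001]), (0.78, [0.569, -0.026, -0.003])]
rail []
clip [(0.55, [0.5, -0.26, 0.087])]
clip_handles [(0.48, [0.504, -0.261, 0.131])]
shank_a [(0.69, [0.495, 0.261, -0.003]), (0.65, [0.718, 0.187, -0.002]), (0.63, [0.727, -0.138, 0.002])]
tin [(0.74, [0.758, -0.033, 0.0]), (0.35, [0.727, -0.139, 0.002])]
jar [(0.53, [0.678, -0.474, -0.001])]
cup [(0.56, [0.671, 0.468, 0.004]), (0.4, [0.726, -0.14, 0.001])]
offcut [(0.48, [0.636, 0.29, 0.0])]
brush [(0.43, [0.504, -0.258, 0.088]), (0.34, [0.494, 0.257, -0.003]), (0.27, [0.487, 0.268, 0.037])]
```

View pics/scene0.png

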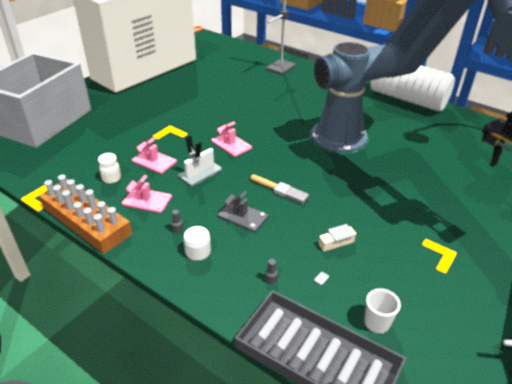

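View pics/top0.png

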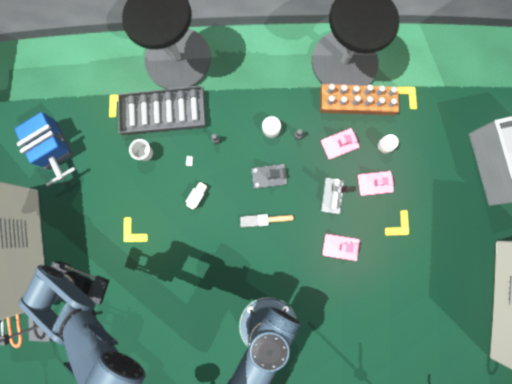

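The pink jigs are decoys. The dark jig is at about (269,176) in the top view, the blank is on the brick at (196,196), and the clip is on the rail at (333,195). Next I'll check the wrist camera mount and compute the move to look at the blank.

```bash
cat > h.py <<'E'
from rig import bot, viewer, workorder, models
import cv2, numpy as np
from scipy.spatial.transform import Rotation as Rn
def T():
    s=bot.read_state(); M=np.eye(4); M[:3,:3]=s["tcp_rot"]; M[:3,3]=s["position"]; return M
def rel(p,R=None):
    "row shift & rotvec(deg) in the tool axes to reach world p,R"
    M=T(); R=M[:3,:3] if R is None else R
    return np.round(M[:3,:3].T@(np.array(p)-M[:3,3]),4), np.round(np.degrees(Rn.from_matrix(M[:3,:3].T@R).as_rotvec()),2)
def cloud(n,im=None,d=None):
    ci=viewer.camera_info(n)
    if d is None: im,d=viewer.capture(n)
    K=np.array([[ci["fx"],0,ci["cx"]],[0,ci["fy"],ci["cy"]],[0,0,1.]])
    v,u=np.mgrid[:384,:512]
    q=cv2.undistortPoints(np.stack([u,v],-1).reshape(-1,1,2).astype(float),K,ci["dist_coeffs"]).reshape(384,512,2)
    P=np.dstack([q*d[...,None],d]); W=ci["world_to_cam"]
    return im,(P-W[:3,3])@W[:3,:3],d
E
python3 - <<'E'
from h import *
W=np.linalg.inv(viewer.camera_info("wrist")["world_to_cam"]); np.set_printoptions(precision=3,suppress=True)
print(np.linalg.inv(T())@W, viewer.camera_info("wrist")["fx"]); print(rel([.49,.265,.27]))
E
```

```text
[[-0.    -0.958 -0.287  0.08 ]
 [ 1.    -0.     0.     0.   ]
 [-0.001 -0.287  0.958 -0.186]
 [ 0.     0.     0.     1.   ]] 323.41920160566116
(array([-0.374, -0.212, -0.072]), array([0., 0., 0.]))
```

```bash
python3 -m jog '[[1,-0.06,-0.034,-0.012,0,0,0],[1,-0.12,-0.068,-0.024,0,0,0],[1,-0.18,-0.102,-0.04,0,0,0],[1,-0.24,-0.136,-0.05,0,0,0],[1,-0.30,-0.17,-0.06,0,0,0],[1,-0.35,-0.198,-0.07,0,0,0],[1,-0.374,-0.212,-0.07,0,0,0],[1,-0.374,-0.212,-0.07,0,0,0]]'; python3 - <<'E'
from h import *
im,P,d=cloud("wrist"); cv2.imwrite("pics/w1.png",im); np.savez("pics/w1.npz",P=P,im=im)
z=P[...,2]
for lo,hi,n in((.037,.046,"blank"),(.028,.037,"brick")):
    m=(d>0)&(z>lo)&(z<hi)&(abs(P[...,0]-.49)<.08)&(abs(P[...,1]-.262)<.08)
    q=P[m]; print(n,m.sum(),np.median(q,0)); 
    (c,wh,a)=cv2.minAreaRect((q[:,:2]*1000).astype(np.float32)); print(c,wh,a)
    print(cv2.boxPoints(((c),(wh),a)))
print(T())
print([(r["p"],r["xyz"]) for r in models.tip_of("wrist","blank_center")+models.tip_of("wrist","brick")])
E
```

```text
time_s: 2.6
position: [0.4935, 0.262, 0.2691]
tcp_rot: [[-0.941, 0.338, 0.003], [0.338, 0.941, -0.0], [-0.003, 0.001, -1.0]]
force: [-0.4, 0.0, -0.1]
opening: 0.999
grasp_force: 0.0
blank 1568 [0.48774737 0.26613652 0.04110323]
(497.5852966308594, 260.19256591796875) (44.034942626953125, 81.51557922363281) 58.026451110839844
[[451.3519  263.0977 ]
 [520.501   219.93292]
 [543.8187  257.28745]
 [474.66962 300.4522 ]]
brick 626 [0.52209901 0.24748363 0.03502908]
(496.69024658203125, 259.47503662109375) (35.514915466308594, 100.05301666259766) 58.14312744140625
[[444.8269  270.79636]
 [529.80884 217.98845]
 [548.5536  248.15372]
 [463.57166 300.9616 ]]
[[-9.41744024e-01  3.36330407e-01  2.25157222e-04  4.91243872e-01]
 [ 3.36330478e-01  9.41743908e-01  4.69835065e-04  2.63706592e-01]
 [-5.40206237e-05  5.18191601e-04 -9.99999864e-01  2.68568759e-01]
 [ 0.00000000e+00  0.00000000e+00  0.00000000e+00  1.00000000e+00]]
[(0.8, [0.4916, 0.2598, 0.0385]), (0.64, [0.4931, 0.266, 0.0339])]
```

View pics/w1.png

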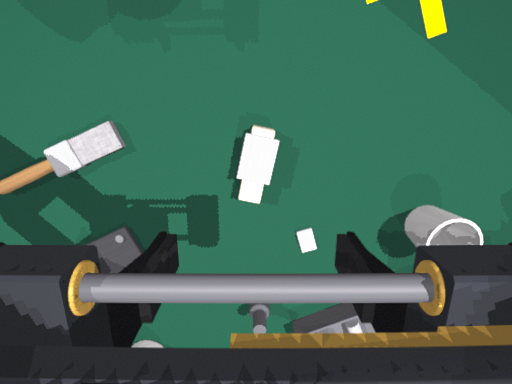

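The wrist view shows the blank at about (262,155), lying lengthwise on the brick, which runs (265,128) to (250,197). I'll separate the blank from the brick by its overhang and measure both more tightly.

```bash
python3 - <<'E'
from h import *
D=np.load("pics/w1.npz"); P=D["P"]; np.set_printoptions(precision=4,suppress=True)
c0=np.array([.4967,.2595])
m=(P[...,2]>.033)&(P[...,2]<.046)&(np.hypot(P[...,0]-.4967,P[...,1]-.2595)<.07)
q=P[m]
for a in np.radians([-34,-33,-32,-31,-30]):
    e=np.array([np.cos(a),np.sin(a)]);f=np.array([-e[1],e[0]])
    s=(q[:,:2]-c0)@e; t=(q[:,:2]-c0)@f
    b=(abs(t)>.0175)&(q[:,2]>.038)
    sb=s[b]; 
    # median z along s to find blank ends
    k=(s>-.04)&(s<.035)&(q[:,2]>.038)
    tm=(np.percentile(t[k],1)+np.percentile(t[k],99))/2; 
    print(np.degrees(a),"s",np.percentile(sb,[1,99]),"t",np.percentile(t[k],[1,99]), "all s",np.percentile(s,[.3,99.7]),"ctr",c0+e*(np.percentile(sb,[1,99]).mean())+f*tm)
a=np.radians(-31.9);e=np.array([np.cos(a),np.sin(a)]);s=(q[:,:2]-c0)@e
for x in np.arange(-.055,.055,.005):
    k=abs(s-x)<.0025; print(round(x,3),np.round(np.median(q[k,2]),4),k.sum())
E
```

```text
-34.0 s [-0.0398  0.019 ] t [-0.021   0.0223] all s [-0.0495  0.0492] ctr [0.4885 0.2658]
-33.0 s [-0.04    0.0189] t [-0.0207  0.0224] all s [-0.0495  0.0492] ctr [0.4883 0.2659]
-32.0 s [-0.04    0.0192] t [-0.0205  0.0225] all s [-0.0495  0.0492] ctr [0.4884 0.2659]
-31.0 s [-0.0397  0.0191] t [-0.0204  0.0227] all s [-0.0494  0.0493] ctr [0.4885 0.2658]
-29.999999999999996 s [-0.0395  0.019 ] t [-0.0203  0.0231] all s [-0.0495  0.0492] ctr [0.4885 0.2658]
-0.055 nan 0
-0.05 0.0347 43
-0.045 0.0351 91
-0.04 0.0402 132
-0.035 0.041 135
-0.03 0.041 130
-0.025 0.0412 136
-0.02 0.0411 132
-0.015 0.0412 130
-0.01 0.0411 132
-0.005 0.0412 130
-0.0 0.0411 127
0.005 0.0411 124
0.01 0.0411 123
0.015 0.0412 121
0.02 0.0404 80
0.025 0.0353 76
0.03 0.035 79
0.035 0.0351 77
0.04 0.035 77
0.045 0.0352 79
0.05 0.0348 28
  return _methods._mean(a, axis=axis, dtype=dtype,
  ret = ret.dtype.type(ret / rcount)
```

```bash
python3 - <<'E'
from h import *
a=np.radians(148.1); x=np.array([np.cos(a),np.sin(a),0]); z=np.array([0,0,-1.]); R=np.stack([x,np.cross(z,x),z],1)
print(rel([.4885,.2659,.034],R)); print(bot.read_state()["joint_positions"])
E
```

```text
(array([3.000e-04, 2.000e-04, 2.342e-01]), array([-0.02, -0.08, 12.48]))
[ 1.69709173e+01  2.05785276e+01  8.69799440e+01  4.07595677e-02
  7.25123260e+01 -5.36235193e+01]
```

```bash
python3 -m jog '[[1,0,0,0.06,0,0,6],[1,0,0,0.12,0,0,12.5],[1,0,0,0.17,0,0,12.5],[1,0,0,0.205,0,0,12.5],[1,0,0,0.225,0,0,12.5],[1,0,0,0.234,0,0,12.5],[1,0,0,0.234,0,0,12.5],[0.3,0,0,0.234,0,0,12.5],[0,0,0,0.234,0,0,12.5],[0,0,0,0.234,0,0,12.5],[0,0,0,0.234,0,0,12.5],[0,0,0,0.234,0,0,12.5]]'
```

```text
time_s: 4.25
position: [0.4901, 0.2651, 0.0346]
tcp_rot: [[-0.849, 0.529, 0.0], [0.529, 0.849, 0.0], [-0.0, 0.0, -1.0]]
force: [0.7, 0.3, -0.7]
opening: 0.516
grasp_force: 0.0
```

```bash
python3 -m jog '[[0,0,0,0,0,0,0],[0,0,0,-0.04,0,0,0],[0,0,0,-0.10,0,0,0],[0,0,0,-0.16,0,0,0]]'; cat >> h.py <<'E'
def cradle(h,o=(0.572,-0.059,.045)):
    h=np.radians(h);c,s=np.cos(np.radians(40)),np.sin(np.radians(40))
    cx=np.array([np.cos(h)*c,np.sin(h)*c,-s]);cz=np.array([np.cos(h)*s,np.sin(h)*s,c])
    return np.array(o),cx,np.cross(cz,cx),cz
E
python3 - <<'E'
from h import *
o,cx,cy,cz=cradle(94); R=np.stack([cz,-cy,cx],1)
p=o+cz*.08-cx*.16; print(p,rel(p,R),bot.read_state()["grasp_force"],bot.read_state()["opening"])
# yaw of slab from top/scene
for n in("scene","top"):
    im,P,d=cloud(n)
    m=(P[...,2]>.004)&(P[...,2]<.018)&(abs(P[...,0]-.57)<.09)&(abs(P[...,1]+.03)<.08); q=(P[m][:,:2]*1000).astype(np.float32)
    c,wh,a=cv2.minAreaRect(q); print(n,m.sum(),c,wh,a)
E
```

```text
time_s: 4.75
position: [0.4895, 0.265, 0.1957]
tcp_rot: [[-0.849, 0.529, -0.001], [0.529, 0.849, -0.0], [0.001, -0.001, -1.0]]
force: [0.9, -0.9, -0.5]
opening: 0.062
grasp_force: 0.0
[ 0.57696276 -0.1299708   0.20912957] (array([-0.283 , -0.2891, -0.0134]), array([-23.61,  46.12,  50.47])) 0.0 0.062330450803360325
scene 768 (570.6075439453125, -29.331764221191406) (175.6204071044922, 158.12892150878906) 0.009048182517290115
top 624 (569.6851806640625, -29.446304321289062) (155.80738830566406, 178.80393981933594) 89.43630981445312
```

The fingers shut on nothing, so the blank was missed. I'll look at what happened.

```bash
python3 - <<'E'
from h import *
im,P,d=cloud("wrist"); cv2.imwrite("pics/w2.png",im); np.savez("pics/w2.npz",P=P,im=im)
print(T(),bot.read_state()["opening"])
m=(P[...,2]>.038)&(P[...,2]<.046)&(np.hypot(P[...,0]-.4967,P[...,1]-.2595)<.09)
print(m.sum(),cv2.minAreaRect((P[m][:,:2]*1000).astype(np.float32)))
E
```

```text
[[-0.84887317  0.52852924  0.00843643  0.49247607]
 [ 0.52856488  0.84888894  0.00259761  0.26606497]
 [-0.00578868  0.00666424 -0.99996104  0.19823244]
 [ 0.          0.          0.          1.        ]] 0.015596501788958977
2160 ((488.004638671875, 266.111328125), (43.61580276489258, 59.80487823486328), 57.07770538330078)
```

View pics/w2.png

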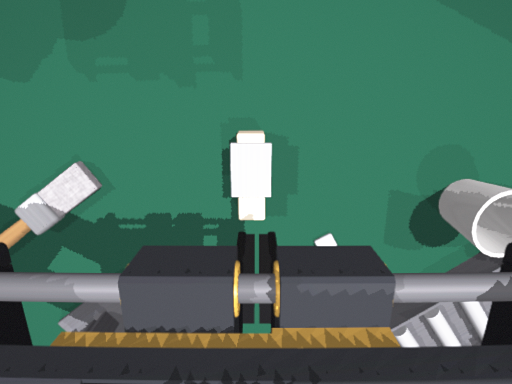

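The blank hasn't moved. I lifted before the fingers had built up any force. State readings jitter by a few mm, so from here I'll track commanded poses. Retrying a bit deeper, with time to close.

```bash
python3 -m jog '[[1,0.002,0,0.02,0,0,0],[1,0.002,0,0.04,0,0,0],[1,0.002,0,0.06,0,0,0],[1,0.002,0,0.08,0,0,0],[1,0.002,0,0.10,0,0,0],[1,0.002,0,0.11,0,0,0],[0.8,0.002,0,0.14,0,0,0],[0.8,0.002,0,0.16,0,0,0],[0.8,0.002,0,0.165,0,0,0],[0,0.002,0,0.165,0,0,0],[0,0.002,0,0.165,0,0,0],[0,0.002,0,0.165,0,0,0],[0,0.002,0,0.165,0,0,0],[0,0.002,0,0.165,0,0,0],[0,0.002,0,0.165,0,0,0],[0,0.002,0,0.165,0,0,0]]'
```

```text
time_s: 6.9
position: [0.4882, 0.2662, 0.0294]
tcp_rot: [[-0.849, 0.529, -0.0], [0.529, 0.849, -0.0], [0.0, -0.0, -1.0]]
force: [-0.2, 0.2, -0.3]
opening: 0.09
grasp_force: 0.0
```

```bash
python3 - <<'E'
from h import *
im,P,d=cloud("scene"); cv2.imwrite("pics/s2.png",cv2.resize(im[170:300,250:450],None,fx=4,fy=4)); print({k:v for k,v in bot.read_state().items() if k!="tcp_rot"})
im,P,d=cloud("wrist"); cv2.imwrite("pics/w3.png",im); print(viewer.camera_info("wrist")["world_to_cam"])
E
```

```text
{'time_s': 6.95, 'joint_positions': array([ 1.70923054e+01,  3.93506323e+01,  9.94542799e+01, -2.28929881e-03,
        4.11951811e+01, -4.09961787e+01]), 'qvel': array([ 0.08386541, -0.04175879, -0.02300387,  0.04853728,  0.07181731,
       -0.04126334]), 'tau': array([ 2.27742858e-03, -4.26498377e+01, -9.49743927e+00,  2.22987821e-02,
        7.87402829e-02,  3.37612664e-04]), 'position': array([0.48826476, 0.26625814, 0.02943461]), 'force': array([ 0.51173063,  0.40875077, -0.11868744]), 'moment': array([0.00987754, 0.02173687, 0.03329461]), 'grasp_force': 0.0, 'opening': 0.05422877708426469}
[[ 5.28606346e-01  8.48866832e-01  6.57251355e-04 -4.84006280e-01]
 [ 8.13144948e-01 -5.06583559e-01  2.86650296e-01 -2.47524399e-01]
 [ 2.43660881e-01 -1.50990725e-01 -9.58035060e-01  1.50655429e-01]
 [ 0.00000000e+00  0.00000000e+00  0.00000000e+00  1.00000000e+00]]
```

View pics/s2.png

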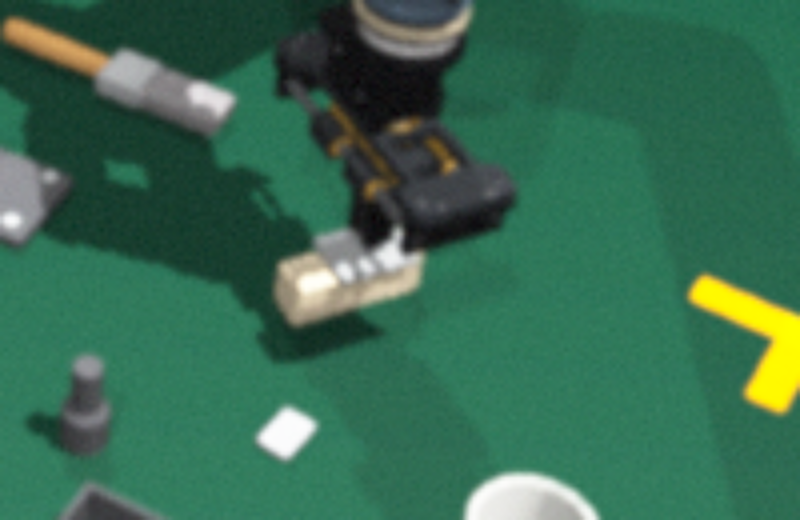

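View pics/w3.png

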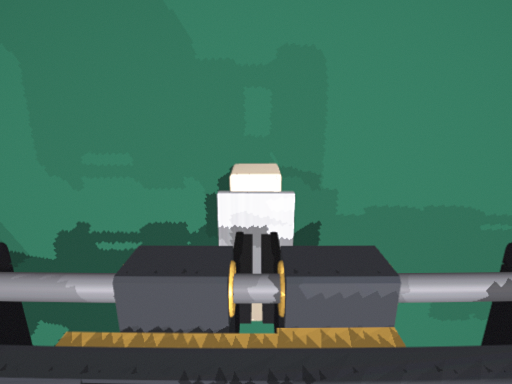

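The scene crop shows the gripper directly over the blank, with the closed fingers apparently on top of it instead of around it. I'll measure the fingertips in the wrist depth image.

```bash
python3 - <<'E'
from h import *
np.set_printoptions(precision=4,suppress=True)
im,P,d=cloud("wrist"); M=T(); L=(P-M[:3,3])@M[:3,:3]
for r in range(205,330,8): print(r,[ (c,np.round(L[r,c]*1000).astype(int).tolist(),im[r,c].tolist()) for c in (228,242,248,257,268)])
print(bot.read_state()["opening"])
E
```

```text
205 [(228, [23, -16, -12], [252, 251, 251]), (242, [23, -8, -13], [253, 252, 252]), (248, [23, -5, -11], [251, 249, 249]), (257, [23, 0, -11], [251, 249, 249]), (268, [23, 6, -12], [254, 253, 254])]
213 [(228, [18, -16, -11], [252, 251, 252]), (242, [18, -8, -12], [246, 244, 243]), (248, [18, -5, -13], [249, 247, 247]), (257, [18, 0, -11], [251, 250, 250]), (268, [18, 7, -11], [251, 249, 250])]
221 [(228, [13, -17, -11], [252, 251, 251]), (242, [13, -8, -12], [247, 244, 244]), (248, [13, -5, -12], [242, 239, 239]), (257, [13, 0, -12], [242, 238, 240]), (268, [13, 7, -12], [242, 238, 239])]
229 [(228, [80, 0, -186], [177, 172, 171]), (242, [8, -8, -11], [144, 140, 140]), (248, [8, -5, -12], [137, 133, 134]), (257, [8, 0, -12], [138, 134, 135]), (268, [8, 7, -11], [251, 249, 249])]
237 [(228, [3, -17, -12], [177, 172, 171]), (242, [12, -8, -31], [24, 24, 24]), (248, [10, -5, -28], [34, 32, 33]), (257, [3, 0, -12], [141, 136, 136]), (268, [10, 6, -28], [30, 28, 29])]
245 [(228, [-2, -17, -12], [150, 147, 147]), (242, [12, -7, -40], [22, 19, 21]), (248, [11, -4, -39], [31, 31, 32]), (257
[... 1316 characters left out ...]
 [28, -2, -111], [135, 128, 129]), (257, [28, 0, -110], [148, 140, 141]), (268, [28, 3, -111], [150, 143, 143])]
309 [(228, [31, -7, -118], [96, 88, 86]), (242, [-2, -6, -73], [44, 41, 42]), (248, [-2, -4, -73], [46, 42, 43]), (257, [-50, 0, -6], [178, 199, 216]), (268, [-2, 5, -73], [44, 40, 41])]
317 [(228, [28, -7, -117], [96, 89, 87]), (242, [-5, -6, -74], [46, 42, 43]), (248, [-5, -4, -74], [44, 42, 42]), (257, [-57, 0, -6], [177, 197, 214]), (268, [-5, 5, -73], [45, 42, 43])]
325 [(228, [26, -7, -118], [93, 85, 82]), (242, [-91, -12, 30], [100, 126, 57]), (248, [-91, -7, 30], [102, 128, 56]), (257, [-90, 0, 29], [103, 130, 58]), (268, [-90, 9, 29], [102, 128, 56])]
0.021551165204792774
```

Depth puts the visible fingertips at tool z ≈ -28 mm, while the sheet says +11 mm. The blank's height (41 mm) and the table (0) still measure correctly. I won't trust either figure until I raise, open, and check with the fixed scene camera as well.

```bash
python3 -m jog '[[1,0,0,-0.04,0,0,0],[1,0,0,-0.08,0,0,0],[1,0,0,-0.08,0,0,0],[1,0,0,-0.08,0,0,0],[1,0,0,-0.08,0,0,0],[1,0,0,-0.08,0,0,0],[1,0,0,-0.08,0,0,0]]'; python3 - <<'E'
from h import *
np.set_printoptions(precision=1,suppress=True)
M=T()
for n in("wrist","scene","top"):
    im,P,d=cloud(n); L=((P-M[:3,3])@M[:3,:3])*1000
    for sgn in(-1,1):
        m=(d>0)&(abs(L[...,0])<16)&(sgn*L[...,1]>15)&(sgn*L[...,1]<75)&(L[...,2]>-100)&(L[...,2]<40)
        if n!="wrist": m&=(P[...,2]>.05)
        q=L[m]; print(n,sgn,len(q)); 
        if len(q): print(" z pct",np.percentile(q[:,2],[50,90,97,99,100])); t=q[q[:,2]>np.percentile(q[:,2],90)]; print(" tip min/max",t.min(0),t.max(0))
E
```

```text
time_s: 7.92
position: [0.4879, 0.2661, 0.1087]
tcp_rot: [[-0.849, 0.529, -0.001], [0.529, 0.849, -0.0], [0.001, -0.001, -1.0]]
force: [-0.2, -0.4, -0.5]
opening: 0.732
grasp_force: 0.0
wrist -1 2720
 z pct [-68.5 -34.4 -27.3 -25.3 -22.9]
 tip min/max [ -8.5 -40.9 -34.4] [ 12.4 -31.7 -22.9]
wrist 1 2411
 z pct [-64.7 -33.3 -27.  -25.1 -23.6]
 tip min/max [ -8.8  31.6 -33.2] [ 12.6  40.8 -23.6]
scene -1 134
 z pct [-53.6 -32.2 -28.8 -26.4 -22.8]
 tip min/max [-13.3 -40.1 -32.1] [  6.7 -30.1 -22.8]
scene 1 75
 z pct [-41.2 -28.7 -26.1 -25.8 -25.6]
 tip min/max [-11.4  32.9 -28.2] [ 12.   44.7 -25.6]
top -1 0
top 1 0
```

Both cameras agree that the fingers really end 24 mm behind the reported TCP, 35 mm short of the sheet. I'll work with the measured tool: tips at z = -24 mm, grasp point at about -43 mm. Going down 0.110 m to put the tips at about 23 mm height.

```bash
python3 -m jog '[[1,0,0,0.04,0,0,0],[1,0,0,0.07,0,0,0],[0.85,0,0,0.09,0,0,0],[0.85,0,0,0.105,0,0,0],[0.85,0,0,0.11,0,0,0],[0,0,0,0.11,0,0,0],[0,0,0,0.11,0,0,0],[0,0,0,0.11,0,0,0],[0,0,0,0.11,0,0,0],[0,0,0,0.11,0,0,0],[0,0,0,0.11,0,0,0],[0,0,0,0.11,0,0,0]]'
```

```text
time_s: 9.57
position: [0.4886, 0.2664, -0.0001]
tcp_rot: [[-0.849, 0.529, 0.001], [0.529, 0.849, 0.0], [-0.001, 0.001, -1.0]]
force: [-0.3, 0.1, 6.1]
opening: 0.497
grasp_force: 30.0
```

```bash
python3 -m jog '[[0,0,0,-0.03,0,0,0],[0,0,0,-0.08,0,0,0],[0,0,0,-0.14,0,0,0],[0,0,0,-0.20,0,0,0],[0,0,0,-0.20,0,0,0]]'; python3 - <<'E'
from h import *
o,cx,cy,cz=cradle(94); R=np.stack([cz,-cy,cx],1)
p=o+cz*.08-cx*.13; print(p,rel(p,R))
E
```

```text
time_s: 10.2
position: [0.4917, 0.2675, 0.2042]
tcp_rot: [[-0.849, 0.528, 0.011], [0.528, 0.849, 0.003], [-0.007, 0.009, -1.0]]
force: [0.9, 0.8, -0.7]
opening: 0.5
grasp_force: 30.0
[ 0.57535966 -0.10704545  0.18984594] (array([-0.2689, -0.2739,  0.014 ]), array([-22.95,  46.29,  50.82]))
```

```bash
python3 -m jog '[[0,-0.033,-0.034,-0.01,-2.9,5.8,6.3],[0,-0.067,-0.068,-0.02,-5.7,11.5,12.6],[0,-0.1,-0.102,-0.02,-8.6,17.3,18.9],[0,-0.134,-0.136,-0.02,-11.4,23.1,25.3],[0,-0.168,-0.17,-0.02,-14.3,28.9,31.6],[0,-0.2,-0.205,-0.01,-17.1,34.6,37.9],[0,-0.235,-0.24,0,-20,40.4,44.2],[0,-0.269,-0.274,0.014,-22.9,46.2,50.5],[0,-0.269,-0.274,0.014,-22.9,46.2,50.5],[0,-0.269,-0.274,0.014,-22.9,46.2,50.5],[0,-0.269,-0.274,0.014,-22.9,46.2,50.5]]'; python3 - <<'E'
from h import *
im,P,d=cloud("wrist"); cv2.imwrite("pics/w4.png",im); np.savez("pics/w4.npz",P=P,im=im,d=d,T=T()); print(T(),bot.read_state()["joint_positions"])
for t in("cradle","cradle_top","jig","blank_center"): print(t,[(round(r["p"],2),np.round(r["xyz"],4)) for r in models.tip_of("wrist",t)[:2]])
E
```

```text
time_s: 11.58
position: [0.5715, -0.1066, 0.1859]
tcp_rot: [[-0.043, 0.997, -0.064], [0.644, 0.077, 0.761], [0.763, -0.009, -0.646]]
force: [-0.9, -0.5, -0.2]
opening: 0.502
grasp_force: 30.0
[[-0.04368058  0.99698412 -0.06414577  0.57169663]
 [ 0.6449083   0.07717617  0.76035329 -0.10664015]
 [ 0.76301068 -0.00815547 -0.64633443  0.18624874]
 [ 0.          0.          0.          1.        ]] [-40.30021182  43.73363276  77.32161325  32.88807008  97.45754993
 -51.8257258 ]
cradle []
cradle_top [(0.69, array([ 0.5666, -0.0201,  0.0932]))]
jig []
blank_center [(0.78, array([ 0.5733, -0.1397,  0.2077]))]
```

View pics/w4.png

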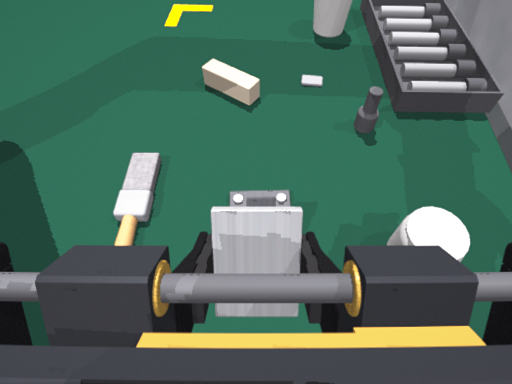

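The held blank, rows 208–318 and columns 211–302, hides the cradle. I'll shift down-slope and back to see it over the blank's top.

```bash
python3 -m jog '[[0,-0.03,0,-0.03,0,0,0],[0,-0.06,0,-0.05,0,0,0],[0,-0.085,0,-0.06,0,0,0],[0,-0.085,0,-0.06,0,0,0],[0,-0.085,0,-0.06,0,0,0]]'; python3 - <<'E'
from h import *
np.set_printoptions(precision=4,suppress=True)
im,P,d=cloud("wrist"); cv2.imwrite("pics/w5.png",im); np.savez("pics/w5.npz",P=P,im=im,d=d,T=T()); print(T())
for t in("cradle","cradle_top","jig","blank_center"): print(t,[(round(r["p"],2),np.round(r["xyz"],4)) for r in models.tip_of("wrist",t)[:2]])
m=(d>0)&(abs(P[...,0]-.57)<.09)&(abs(P[...,1]+.03)<.09)&(P[...,2]>.004)&(P[...,2]<.016)
q=P[m]; print(m.sum(),np.median(q[:,2]),cv2.minAreaRect((q[:,:2]*1000).astype(np.float32)))
o,cx,cy,cz=cradle(94)
L=(P-o)@np.stack([cx,cy,cz],1)
m=(d>0)&(abs(L[...,0])<.012)&(abs(L[...,1])<.03)&(L[...,2]>.006)&(L[...,2]<.075)&(P[...,2]>.045)
q=P[m]; c=q.mean(0); n=np.linalg.svd(q-c)[2][2]; print(m.sum(),c,n,"yaw",np.degrees(np.arctan2(n[1],n[0])),"lean",np.degrees(np.arcsin(n[2]))); l=L[m]; print(l.min(0),l.max(0),np.median(l,0))
E
```

```text
time_s: 12.45
position: [0.579, -0.2078, 0.1599]
tcp_rot: [[-0.042, 0.997, -0.063], [0.644, 0.075, 0.761], [0.764, -0.009, -0.645]]
force: [0.4, 0.4, -0.4]
opening: 0.498
grasp_force: 30.0
[[-0.0425  0.9971 -0.0634  0.5791]
 [ 0.6441  0.0758  0.7612 -0.2076]
 [ 0.7638 -0.0085 -0.6454  0.1601]
 [ 0.      0.      0.      1.    ]]
cradle [(0.95, array([ 0.5722, -0.0591,  0.0427]))]
cradle_top [(0.91, array([ 0.5671, -0.021 ,  0.0899]))]
jig [(0.83, array([ 0.5689, -0.0283, -0.0026]))]
blank_center [(0.88, array([ 0.5795, -0.2389,  0.184 ]))]
3326 0.009732230984630693 ((567.6863403320312, -18.315155029296875), (80.04545593261719, 131.3084716796875), 5.607412815093994)
1273 [ 0.5692 -0.0361  0.0704] [ 0.0678 -0.7612  0.645 ] yaw -84.9091684635049 lean 40.16503046764416
[-0.0016 -0.0135  0.0063] [0.0081 0.0165 0.0609] [0.0013 0.0006 0.0343]
```

View pics/w5.png

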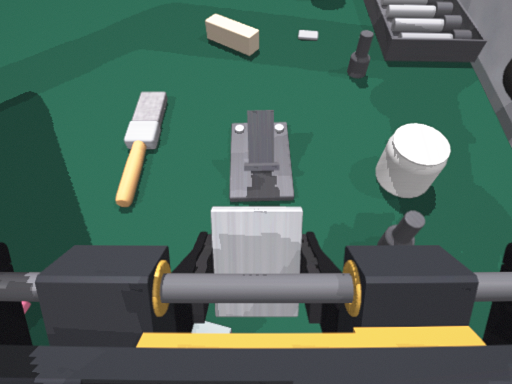

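The picture shows the dark cradle at about (262,150), unobstructed, with the held blank at the bottom. The plane fit gives a lean of 40.2° and a yaw of about 95°. Now I'll refine the plate pose.

```bash
python3 - <<'E'
from h import *
np.set_printoptions(precision=4,suppress=True)
D=np.load("pics/w5.npz"); P=D["P"]; d=D["d"]
for h in(95.1,95.5):
  o,cx,cy,cz=cradle(h,(.5715,-.059,.045)); L=(P-o)@np.stack([cx,cy,cz],1)
  f=(d>0)&(abs(L[...,0])<.004)&(abs(L[...,1])<.025)&(L[...,2]>.005)&(L[...,2]<.07)&(P[...,2]>.04)
  l=L[f]; print(h,"front x med",np.median(l[:,0]),"z max",np.percentile(l[:,2],[98,99.5,100]))
  for z in np.arange(.01,.06,.01):
    k=abs(l[:,2]-z)<.005; print(round(z,2),k.sum(),"x",np.median(l[k,0]),"y",np.percentile(l[k,1],[1,99]))
  # top edge surface (z~60, x 0..6) and ledge (z~0, x -14..0)
  t=(d>0)&(L[...,0]>.001)&(L[...,0]<.005)&(abs(L[...,1])<.012)&(abs(L[...,2]-.06)<.006);print("top z",t.sum(),np.median(L[t][:,2]))
  g=(d>0)&(L[...,0]>-.011)&(L[...,0]<-.004)&(abs(L[...,1])<.022)&(abs(L[...,2])<.006);print("ledge",g.sum(),np.median(L[g],0),np.percentile(L[g][:,1],[1,99]))
# blank in tool frame
M=D["T"]; B=(P-M[:3,3])@M[:3,:3]
k=(d>0)&(abs(B[...,0])<.045)&(abs(B[...,1])<.03)&(B[...,2]>-.055)&(B[...,2]<-.03); b=B[k]; print("blank",k.sum(),b.min(0),b.max(0),np.median(b,0))
k2=b[b[:,0]>.012]; n=np.linalg.svd(k2-k2.mean(0))[2][2]; print(n, cv2.minAreaRect((b[:,:2]*1000).astype(np.float32)))
E
```

```text
95.1 front x med 0.0013258991916020551 z max [0.0599 0.0609 0.061 ]
0.01 225 x 0.001195555364182618 y [-0.0141  0.014 ]
0.02 214 x 0.0013953496988496025 y [-0.0141  0.0149]
0.03 231 x 0.0013030012898150075 y [-0.0141  0.0147]
0.04 232 x 0.001184190250361934 y [-0.0141  0.0145]
0.05 236 x 0.0013940214334935918 y [-0.0141  0.0149]
top z 104 0.05764115694641121
ledge 39 [-0.0068  0.0024  0.0007] [-0.0189  0.0188]
95.5 front x med 0.001327909172377981 z max [0.06   0.0609 0.061 ]
0.01 223 x 0.001226101482917437 y [-0.0142  0.0139]
0.02 218 x 0.0013988931050246088 y [-0.0142  0.0148]
0.03 228 x 0.0013499594130675736 y [-0.0143  0.0145]
0.04 232 x 0.0011974309965494482 y [-0.0143  0.0143]
0.05 236 x 0.001365746638914029 y [-0.0143  0.0147]
top z 97 0.0576750413706818
ledge 40 [-0.007   0.0025  0.0008] [-0.0188  0.0192]
blank 8136 [-0.0314 -0.03   -0.055 ] [ 0.0295  0.03   -0.0301] [ 0.0097 -0.0007 -0.0407]
[ 0.0674  0.0006 -0.9977] ((-0.9003124237060547, 0.031164169311523438), (59.95283126831055, 60.77384567260742), 89.76457977294922)
```

```bash
cat >> h.py <<'E'
O=(.5714,-.0578,.0445); H=95.2
E
python3 - <<'E'
from h import *
np.set_printoptions(precision=4,suppress=True)
D=np.load("pics/w5.npz"); P=D["P"]; d=D["d"]; M=D["T"]; B=(P-M[:3,3])@M[:3,:3]
for lo,hi in((-.03,.03),(.008,.028),(-.028,-.014)):
    k=(d>0)&(B[...,0]>lo)&(B[...,0]<hi)&(abs(B[...,1])<.017)&(abs(B[...,2]+.041)<.005); b=B[k]
    A=np.c_[b[:,0],b[:,1],np.ones(len(b))]; print(len(b),np.linalg.lstsq(A,b[:,2],rcond=None)[0])
k=(d>0)&(abs(B[...,1])<.03)&(B[...,0]>.012)&(abs(B[...,2]+.041)<.004);b=B[k];print(np.percentile(b[:,1],[.5,99.5]),b[:,0].max())
o,cx,cy,cz=cradle(H,O); 
for tilt in(0,3.86):
    t=np.radians(tilt); R0=np.stack([cz,-cy,cx],1); R=R0@Rn.from_rotvec([0,t,0]).as_matrix()
    # blank normal in tool (-sin t,0,cos t) -> R maps to cx
    print(tilt,R@[-np.sin(t),0,np.cos(t)]-cx)
    off=R@np.array([-.001,0,-.0384])
    for x,z in((-.06,.035),(-.004,.031)): 
        p=o+cz*z+cx*x-off; print(p,rel(p,R))
E
```

```text
5441 [ 0.0041 -0.0003 -0.0406]
2676 [-0.0039 -0.0004 -0.0406]
622 [-0.0386 -0.0028 -0.0415]
[-0.0226  0.0208] 0.029511400243013616
0 [0. 0. 0.]
[ 0.5708 -0.0512  0.086 ] (array([0.0449, 0.0042, 0.1676]), array([ 0.34,  0.24, -0.92]))
[ 0.5671 -0.0111  0.0469] (array([0.0412, 0.0039, 0.2236]), array([ 0.34,  0.24, -0.92]))
3.86 [0. 0. 0.]
[ 0.5707 -0.0497  0.088 ] (array([0.0475, 0.0041, 0.1674]), array([ 0.38,  4.1 , -0.9 ]))
[ 0.567  -0.0095  0.049 ] (array([0.0438, 0.0038, 0.2235]), array([ 0.38,  4.1 , -0.9 ]))
```

```bash
python3 -m jog '[[0,0.02,0.003,0.04,0.2,0.1,-0.5],[0,0.04,0.005,0.09,0.3,0.2,-0.9],[0,0.045,0.005,0.14,0.3,0.2,-0.9],[0,0.045,0.005,0.175,0.3,0.2,-0.9],[0,0.045,0.005,0.2,0.3,0.2,-0.9],[0,0.044,0.005,0.215,0.3,0.2,-0.9],[0,0.042,0.005,0.222,0.3,0.2,-0.9],[0,0.042,0.005,0.222,0.3,0.2,-0.9],[0,0.042,0.005,0.222,0.3,0.2,-0.9]]'; python3 - <<'E'
from h import *
np.set_printoptions(precision=4,suppress=True)
o,cx,cy,cz=cradle(H,O); M=T(); C=np.stack([cx,cy,cz],1)
print("blank ctr in cradle",C.T@(M[:3,3]+M[:3,:3]@[-.001,-.0009,-.0376]-o)); print(M[:3,:3].T@bot.read_state()["force"])
E
```

```text
time_s: 13.82
position: [0.5691, -0.0136, 0.0483]
tcp_rot: [[-0.057, 0.996, -0.066], [0.641, 0.088, 0.762], [0.765, 0.001, -0.644]]
force: [0.7, -0.5, -0.6]
opening: 0.5
grasp_force: 30.0
blank ctr in cradle [-0.0062 -0.0007  0.0304]
[-0.8617  0.6519 -0.0501]
```

```bash
python3 -m jog '[[0,0,0,0.002,0,0,0],[0,0,0,0.003,0,0,0],[0,0,0,0.003,0,0,0]]'; python3 - <<'E'
from h import *
np.set_printoptions(precision=4,suppress=True)
o,cx,cy,cz=cradle(H,O); M=T(); C=np.stack([cx,cy,cz],1)
print("blank ctr in cradle",C.T@(M[:3,3]+M[:3,:3]@[-.001,-.0009,-.0376]-o)); print(M[:3,:3].T@bot.read_state()["force"])
E
```

```text
time_s: 14.2
position: [0.5685, -0.011, 0.0464]
tcp_rot: [[-0.057, 0.996, -0.067], [0.641, 0.088, 0.762], [0.765, 0.001, -0.644]]
force: [-0.6, -2.3, 1.8]
opening: 0.502
grasp_force: 30.0
blank ctr in cradle [-0.0029 -0.0004  0.0306]
[-0.0501 -0.8041 -2.8335]
```

Light contact with the plate (about 3 N along the tool). Lower 2 mm toward the ledge, then release and back off.

```bash
python3 -m jog '[[0,-0.001,0,0,0,0,0],[0,-0.001,0,0,0,0,0],[0.62,-0.001,0,0,0,0,0],[0.62,-0.001,0,0,0,0,0],[0.62,-0.001,0,0,0,0,0],[0.62,-0.001,0,0,0,0,0]]'; python3 -m jog '[[0.8,0,0,-0.02,0,0,0],[0.8,0,0,-0.05,0,0,0],[0.8,0,0,-0.10,0,0,0],[0.8,-0.04,0,-0.14,0,0,0],[0.8,-0.08,0,-0.17,0,0,0],[0.8,-0.08,0,-0.17,0,0,0]]'; python3 - <<'E'
from h import *
np.set_printoptions(precision=4,suppress=True)
im,P,d=cloud("wrist"); cv2.imwrite("pics/w6.png",im); print(bot.read_state()["opening"])
print([(round(r["p"],2),np.round(r["xyz"],4)) for r in models.tip_of("wrist","blank_center")[:2]])
o,cx,cy,cz=cradle(H,O); L=(P-o)@np.stack([cx,cy,cz],1)
m=(d>0)&(abs(L[...,0]+.006)<.005)&(abs(L[...,1])<.03)&(L[...,2]>.004)&(L[...,2]<.07); l=L[m]
A=np.c_[l[:,1],l[:,2],np.ones(len(l))]; print(len(l),np.median(l,0),np.linalg.lstsq(A,l[:,0],rcond=None)[0],np.percentile(l,[.5,99.5],axis=0))
print(cv2.minAreaRect((l[:,1:]*1000).astype(np.float32)))
E
```

```text
time_s: 14.95
position: [0.5681, -0.0107, 0.0451]
tcp_rot: [[-0.057, 0.996, -0.068], [0.64, 0.089, 0.763], [0.766, -0.0, -0.643]]
force: [0.3, -0.8, 0.2]
opening: 0.617
grasp_force: 0.0
time_s: 15.7
position: [0.5853, -0.1976, 0.0929]
tcp_rot: [[-0.056, 0.997, -0.062], [0.644, 0.083, 0.76], [0.763, 0.003, -0.647]]
force: [1.9, 0.6, -0.1]
opening: 0.802
grasp_force: 0.0
0.7996473498480484
[(0.9, array([ 0.5717, -0.0444,  0.0689]))]
2888 [-0.0058 -0.0002  0.0332] [-0.0039  0.0025 -0.0059] [[-0.0077 -0.0221  0.0046]
 [-0.004   0.0216  0.0597]]
((-0.1911907196044922, 32.10332489013672), (55.477901458740234, 44.0008659362793), 89.5732192993164)
```

View pics/w6.png

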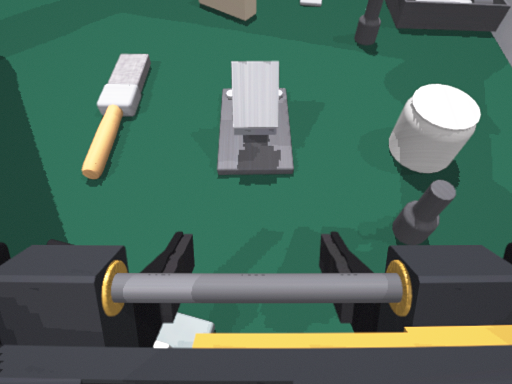

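The picture shows the blank flat in the cradle at about (255,95), and depth confirms it: front face at x = -5.9 mm, y = -0.2, top edge at 59.7. Next is the clip, starting with the move to a look pose above the rail.

```bash
python3 - <<'E'
from h import *
x=np.array([np.cos(np.radians(5)),np.sin(np.radians(5)),0]); z=np.array([0,0,-1.]); R=np.stack([x,np.cross(z,x),z],1)
print(rel([.585,-.23,.28])); print(rel([.50,-.262,.28],R))
im,P,d=cloud("top")
m=(P[...,2]>.006)&(P[...,2]<.02)&(abs(P[...,0]-.49)<.09)&(abs(P[...,1]+.262)<.06); print(m.sum(),cv2.minAreaRect((P[m][:,:2]*1000).astype(np.float32)))
im,P,d=cloud("scene")
for a,b in((.068,.08),(.11,.15)):
    m=(P[...,2]>a)&(P[...,2]<b)&(abs(P[...,0]-.49)<.07)&(abs(P[...,1]+.262)<.05); print(m.sum(),np.median(P[m],0),cv2.minAreaRect((P[m][:,:2]*1000).astype(np.float32)))
E
```

```text
(array([ 0.1189, -0.0027, -0.1479]), array([0., 0., 0.]))
(array([ 0.1033, -0.0902, -0.1668]), array([-38.91, -39.05,  83.75]))
79 ((430.9233093261719, -275.8418273925781), (71.35303497314453, 72.25901794433594), 77.9061050415039)
93 [ 0.47351738 -0.25424426  0.07434543] ((488.8858642578125, -255.66285705566406), (23.312700271606445, 111.03314208984375), 80.83058166503906)
233 [ 0.54811415 -0.24029116  0.13190292] ((528.095458984375, -250.73907470703125), (83.18363189697266, 73.11737060546875), 82.4066162109375)
```

```bash
python3 -m jog '[[0.8,0.04,0,-0.05,0,0,0],[0.8,0.08,0,-0.1,-3,-3,7],[0.8,0.115,-0.01,-0.15,-7,-7,15],[0.8,0.112,-0.02,-0.155,-11,-11,23],[0.8,0.11,-0.03,-0.16,-15,-15,32],[0.8,0.108,-0.04,-0.16,-19,-19,41],[0.8,0.106,-0.05,-0.165,-23,-23,50],[0.8,0.104,-0.065,-0.167,-27,-27,59],[0.8,0.103,-0.08,-0.167,-31,-31,67],[0.8,0.103,-0.09,-0.167,-35,-35,75],[0.8,0.103,-0.09,-0.167,-38.9,-39,83.7],[0.8,0.103,-0.09,-0.167,-38.9,-39,83.7],[0.8,0.103,-0.09,-0.167,-38.9,-39,83.7]]'; python3 - <<'E'
from h import *
np.set_printoptions(precision=4,suppress=True)
print(T(),bot.read_state()["joint_positions"])
im,P,d=cloud("wrist"); np.savez("pics/w7.npz",P=P,im=im,d=d,T=T())
for t in("clip","clip_handles","rail"): print(t,[(round(r["p"],2),np.round(r["xyz"],4)) for r in models.tip_of("wrist",t)[:2]])
c=np.array([.502,-.262]); near=(d>0)&(np.hypot(P[...,0]-c[0],P[...,1]-c[1])<.09)
for a,b in((.009,.015),(.07,.08),(.09,.105),(.108,.12),(.12,.132),(.135,.15)):
    m=near&(P[...,2]>a)&(P[...,2]<b); q=P[m]; print(a,m.sum(),np.round(q[:,:2].mean(0),4) if m.sum() else 0, cv2.minAreaRect((q[:,:2]*1000).astype(np.float32)) if m.sum()>5 else 0)
cv2.imwrite("pics/w7.png",im)
E
```

```text
time_s: 17.52
position: [0.4998, -0.2603, 0.2795]
tcp_rot: [[0.996, 0.093, -0.001], [0.093, -0.996, 0.003], [-0.001, -0.003, -1.0]]
force: [-0.8, 0.4, -0.2]
opening: 0.799
grasp_force: 0.0
[[ 0.9956  0.0934 -0.0013  0.4998]
 [ 0.0934 -0.9956  0.0029 -0.2603]
 [-0.001  -0.003  -1.      0.2795]
 [ 0.      0.      0.      1.    ]] [-38.9229  20.6028  85.0493   0.0878  74.5107  45.6967]
clip [(0.6, array([ 0.4992, -0.2608,  0.0845]))]
clip_handles [(0.92, array([ 0.4973, -0.2619,  0.1258]))]
rail [(0.87, array([ 0.4806, -0.2603, -0.001 ]))]
0.009 2744 [ 0.4914 -0.2588] ((484.91583251953125, -259.21343994140625), (69.97957611083984, 130.25857543945312), 80.11650848388672)
0.07 660 [ 0.4844 -0.259 ] ((484.893798828125, -260.0462951660156), (18.937824249267578, 109.94532012939453), 83.01407623291016)
0.09 314 [ 0.5007 -0.2635] ((499.9723815917969, -261.8306579589844), (40.12263488769531, 22.461454391479492), 80.30817413330078)
0.108 116 [ 0.5002 -0.2647] ((499.0956115722656, -261.8194274902344), (45.20014190673828, 21.694869995117188), 80.30801391601562)
0.12 113 [ 0.4993 -0.266 ] ((498.8614807128906, -261.1839599609375), (49.187652587890625, 21.470972061157227), 79.7939224243164)
0.135 210 [ 0.4984 -0.2623] ((497.91217041015625, -261.3416748046875), (54.94040298461914, 21.904987335205078), 79.6587142944336)
```

```bash
python3 - <<'E'
from h import *
a=np.radians(-9.9);x=np.array([np.cos(a),np.sin(a),0]); z=np.array([0,0,-1.]); R=np.stack([x,np.cross(z,x),z],1)
print(rel([.4987,-.2615,.084],R))
E
```

```text
(array([-9.000e-04,  1.000e-04,  1.954e-01]), array([-0.12,  0.07, 15.05]))
```

```bash
python3 -m jog '[[0.9,-0.001,0,0.03,0,0,8],[0.9,-0.001,0,0.06,0,0,15],[0.9,-0.001,0,0.10,0,0,15],[0.9,-0.001,0,0.14,0,0,15],[0.9,-0.001,0,0.17,0,0,15],[0.9,-0.001,0,0.19,0,0,15],[0.9,-0.001,0,0.195,0,0,15],[0.9,-0.001,0,0.195,0,0,15]]'; python3 - <<'E'
from h import *
np.set_printoptions(precision=4,suppress=True)
s=bot.read_state(); M=T(); print(M[:3,3],s["force"],s["opening"])
print("clip axis in tool", M[:3,:3].T@(np.array([.4987,-.2615,.125])-M[:3,3]))
E
```

```text
time_s: 18.73
position: [0.4991, -0.2615, 0.0847]
tcp_rot: [[0.985, -0.171, -0.001], [-0.171, -0.985, 0.001], [-0.001, -0.001, -1.0]]
force: [0.2, -0.4, 0.4]
opening: 0.901
grasp_force: 0.0
[ 0.4991 -0.2615  0.0847] [ 0.1581 -0.3661  0.3783] 0.9007041171038067
clip axis in tool [-0.0004 -0.     -0.0403]
```

```bash
python3 -m jog '[[0,0,0,0,0,0,0],[0,0,0,0,0,0,0],[0,0,0,0,0,0,0],[0,0,0,0,0,0,0],[0,0,0,0,0,0,0],[0,0,0,0,0,0,0],[0,0,0,0,0,0,0],[0,0,0,0,0,0,0],[0,0,0,0,0,0,0]]'
```

```text
time_s: 19.85
position: [0.5017, -0.2633, 0.0877]
tcp_rot: [[0.985, -0.171, 0.005], [-0.171, -0.985, -0.004], [0.006, 0.003, -1.0]]
force: [-0.0, 0.6, 13.1]
opening: 0.405
grasp_force: 30.0
```

```bash
python3 -m jog '[[0,0,0,-0.01,0,0,0],[0,0,0,-0.03,0,0,0],[0,0,0,-0.07,0,0,0],[0,0,0,-0.12,0,0,0],[0,0,0,-0.17,0,0,0],[0,0,0,-0.17,0,0,0]]'; python3 - <<'E'
from h import *
np.set_printoptions(precision=1,suppress=True)
s=bot.read_state(); M=T(); print(M[:3,3]*1000,s["force"],s["opening"],s["grasp_force"])
for n in("wrist","scene"):
    im,P,d=cloud(n); L=((P-M[:3,3])@M[:3,:3])*1000
    for t in("clip","clip_handles"): print(n,t,[(round(r["p"],2),M[:3,:3].T@(r["xyz"]-M[:3,3])*1000) for r in models.tip_of(n,t)[:2]])
    for z0 in range(-50,70,8):
        m=(d>0)&(abs(L[...,0])<16)&(abs(L[...,1])<30)&(abs(L[...,2]-z0)<4); q=L[m]
        if m.sum()>4: print(n,z0,m.sum(),np.percentile(q[:,:2],[1,99],axis=0).ravel())
E
```

```text
time_s: 20.6
position: [0.5014, -0.2628, 0.2591]
tcp_rot: [[0.985, -0.171, 0.007], [-0.171, -0.985, -0.005], [0.007, 0.003, -1.0]]
force: [-0.5, -0.3, -0.4]
opening: 0.411
grasp_force: 30.0
[ 501.4 -262.8  259.1] [-0.5 -0.3 -0.4] 0.4109951084038447 29.9997486686334
wrist clip [(0.73, array([-2.2,  0.4,  4.8]))]
wrist clip_handles [(0.68, array([  0.2,   6.9, -36.3]))]
wrist -50 583 [  0.2 -27.6  10.4  27.2]
wrist -42 460 [ -5.4 -26.7  10.3  26.3]
wrist -34 433 [ -8.6 -26.4  10.5  26.3]
wrist -26 360 [ -9.8 -26.2  10.4  26.1]
wrist -18 181 [-10.5 -17.5   9.9  17.5]
wrist -10 265 [-10.2 -17.5   9.8  17.4]
wrist -2 1408 [-11.9 -14.8   9.8  15. ]
wrist 6 195 [  6.3 -18.7   9.9  18.2]
wrist 14 82 [  6.3 -12.5   9.1  12. ]
wrist 22 60 [  3.2 -13.6   9.2  13.9]
wrist 30 72 [  0.4 -14.7   9.1  15.3]
wrist 38 21 [  0.7 -15.7   9.1  15.4]
scene clip [(0.76, array([-7.2, -3. , 13.7])), (0.31, array([  41.6, -751.1,  252.1]))]
scene clip_handles [(0.83, array([ -4.2,   3.3, -30.9]))]
scene -50 39 [-12.5 -29.7   9.8  26.6]
scene -42 41 [-12.9 -29.8  10.3  24.1]
scene -34 39 [-14.4 -29.6  11.7  25.9]
scene -26 39 [-12.3 -29.9  11.2  25.6]
scene -18 22 [-11.1 -27.2  10.1  17.3]
scene -10 28 [-11.6 -20.9  11.3  15.9]
scene -2 36 [-11.3 -23.8   9.3  18.4]
scene 6 45 [-13.2 -23.8  10.4  18.9]
scene 14 18 [-10.1 -16.6   9.   12.1]
scene 22 22 [-12.5 -17.4   7.8  12. ]
scene 30 22 [-10.1 -16.9   9.4  14.8]
scene 38 26 [-12.1 -19.2   7.4  13.4]
```

```bash
python3 - <<'E'
from h import *
np.set_printoptions(precision=1,suppress=True)
im,P,d=cloud("wrist"); M=T(); print(M[:3,3]*1000); L=((P-M[:3,3])@M[:3,:3])*1000
for s in(-1,1):
    m=(d>0)&(abs(L[...,0])<13)&(s*L[...,1]>2)&(s*L[...,1]<20)&(L[...,2]>10)&(L[...,2]<60); q=L[m]; print("jaw tips",s,np.percentile(q,[0,2,50,98,100],axis=0))
m=(d>0)&(abs(L[...,0])<13)&(abs(L[...,1])<20)&(L[...,2]>-80)&(L[...,2]<-20)
print("handle ends min z",L[m][:,2].min(), np.median(L[m],0))
o,cx,cy,cz=cradle(H,O); R=np.stack([-cy,-cx,-cz],1)
for z in(.165,.12,.07):
    p=o+cz*z-R@np.array([-.0005,0,.002]); print(z,p*1000,rel(p,R))
print(bot.read_state()["joint_positions"])
E
```

```text
[ 498.4 -260.6  252.9]
jaw tips -1 [[ -0.2 -15.9  10. ]
 [  2.2 -15.   10.5]
 [  8.4 -11.9  23.3]
 [  8.9  -3.9  37.2]
 [  9.   -2.6  37.6]]
jaw tips 1 [[-1.   2.6 10. ]
 [ 1.2  3.4 10.3]
 [ 8.3 11.8 22.9]
 [ 8.9 15.1 36.5]
 [ 9.  15.2 39.1]]
handle ends min z -74.46428983418879 [  7.6  13.7 -49.1]
0.165 [562.2  49.1 172.4] (array([ 0. , -0.3,  0.1]), array([-40. ,   5.5, -14.3]))
0.12 [564.8  20.3 138. ] (array([ 0. , -0.3,  0.1]), array([-40. ,   5.5, -14.3]))
0.07 [567.7 -11.7  99.7] (array([ 0. , -0.3,  0.2]), array([-40. ,   5.5, -14.3]))
[-39.   22.1  87.2   0.   71.1  60.8]
```

```bash
python3 -m jog '[[0,0.001,-0.03,0,-3,0.4,-1],[0,0.002,-0.07,0,-8,1.1,-2.9],[0,0.003,-0.115,0,-14,1.9,-5],[0,0.004,-0.16,0.01,-20,2.8,-7.2],[0,0.005,-0.205,0.02,-27,3.7,-9.6],[0,0.007,-0.25,0.04,-33,4.5,-11.8],[0,0.008,-0.29,0.06,-38,5.2,-13.6],[0,0.009,-0.312,0.077,-40,5.5,-14.3],[0,0.0094,-0.317,0.0816,-40,5.5,-14.3],[0,0.0094,-0.317,0.0816,-40,5.5,-14.3],[0,0.0094,-0.317,0.0816,-40,5.5,-14.3]]'; cat > chk.py <<'E'
from h import *
np.set_printoptions(precision=1,suppress=True)
o,cx,cy,cz=cradle(H,O); C=np.stack([cx,cy,cz],1)
im,P,d=cloud("wrist"); M=T(); s=bot.read_state()
print("tool axes in cradle",np.round(C.T@M[:3,:3],3).tolist(),"hinge in cradle",C.T@(M[:3,3]+M[:3,:3]@[-.0005,0,.002]-o)*1000,"grip",s["opening"],s["grasp_force"],"F tool",M[:3,:3].T@s["force"])
L=((P-o)@C)*1000
m=(d>0)&(L[...,0]>-12)&(L[...,0]<10)&(abs(L[...,1])<26)&(L[...,2]>40)&(L[...,2]<63); q=L[m]
print("work",m.sum(),np.percentile(q,[1,50,99],axis=0).tolist() if m.sum()>9 else 0)
t=q[(q[:,2]>56.5)] ; print("top",len(t),np.percentile(t,[2,50,98],axis=0).tolist() if len(t)>5 else 0)
B=((P-M[:3,3])@M[:3,:3])*1000
for sg in(-1,1):
    m=(d>0)&(abs(B[...,0])<13)&(sg*B[...,1]>8)&(sg*B[...,1]<20)&(B[...,2]>24)&(B[...,2]<40); j=L[m]; print("jaw",sg,m.sum(),np.percentile(j,[2,50,98],axis=0).tolist() if m.sum()>9 else 0)
print("joints",s["joint_positions"])
cv2.imwrite("pics/chk%d.png"%(s["time_s"]*100),im)
E
python3 chk.py
```

```text
time_s: 22.32
position: [0.5628, 0.0482, 0.1744]
tcp_rot: [[0.996, 0.064, 0.06], [0.088, -0.761, -0.642], [0.005, 0.645, -0.764]]
force: [0.2, 0.5, -0.1]
opening: 0.414
grasp_force: 30.0
tool axes in cradle [[-0.005, -1.0, -0.003], [-1.0, 0.005, -0.002], [0.002, 0.003, -1.0]] hinge in cradle [ -2.1  -0.6 165.9] grip 0.40673836349945425 29.99973157828208 F tool [ 0.4 -0.1  0.4]
work 524 [[-5.336121577670736, -21.924208404615207, 42.575069356192145], [-0.6352415946582477, -2.513569190366156, 60.6153416981322], [5.9776789263171475, 20.972743948110402, 62.23292849657374]]
top 483 [[-5.309723634604417, -21.282764896874575, 58.489246346745446], [-0.6506519549288542, -1.0458951250752502, 60.67776199750225], [5.885527234323136, 20.11510783121699, 62.12632455313765]]
jaw -1 52 [[8.992538816283611, -10.36498258479267, 129.75930607405402], [11.886928862079294, -9.768774822619992, 137.1252866857776], [13.871276601277874, -2.2959233534534795, 143.25210242915128]]
jaw 1 56 [[-17.268924908694665, -10.19008265287815, 130.17412610037132], [-15.834199154033808, -9.660857799174476, 137.29591293457165], [-12.449046138567391, -1.1200533875298362, 143.7665437472299]]
joints [ 14.9  35.8  90.6 -43.2  68.4 121.9]
```

The clip is aligned to about 2 mm: jaw mid-plane at x = -2, work mid-plane at +0.3. I'll correct that, approach to just above the edge, and recheck.

```bash
python3 -m jog '[[0,0,-0.002,0.02,0,0,0],[0,0,-0.002,0.04,0,0,0],[0,0,-0.002,0.052,0,0,0],[0,0,-0.002,0.056,0,0,0],[0,0,-0.002,0.056,0,0,0],[0,0,-0.002,0.056,0,0,0]]'; python3 chk.py
```

```text
time_s: 23.12
position: [0.5663, 0.0155, 0.1299]
tcp_rot: [[0.996, 0.066, 0.062], [0.09, -0.761, -0.642], [0.005, 0.645, -0.764]]
force: [-0.8, 0.4, -0.6]
opening: 0.409
grasp_force: 30.0
tool axes in cradle [[-0.003, -1.0, -0.003], [-1.0, 0.003, -0.003], [0.004, 0.003, -1.0]] hinge in cradle [  1.4  -1.  110.6] grip 0.413899502571266 29.999786343541928 F tool [ 0.1 -1.3  0.6]
work 522 [[-5.8057060776918235, -21.990005601079933, 42.14357829158254], [-0.40003183832609984, -9.696773091354414, 60.43323192285305], [5.864627563255601, 3.6742363613253177, 62.08599344976536]]
top 447 [[-5.798520774823482, -21.650440090871, 58.6658673437413], [-1.1349112904866934, -7.701669208883013, 60.59442077215434], [5.805413933363188, 3.142630185517416, 61.905426837181196]]
jaw -1 53 [[11.658644849186324, -10.73370377079201, 75.48846448768454], [15.18081436038964, -10.395697842205026, 82.07861378145022], [17.26833392412871, -3.211500651386655, 88.25931310861283]]
jaw 1 52 [[-13.870705598284161, -10.740675469505312, 77.10927585812708], [-12.559656719403446, -10.212943665245922, 82.03145182140298], [-9.127337365484951, -1.7415107229961053, 86.98219408353661]]
joints [ 11.8  39.   93.7 -46.5  62.2 124.7]
```

```bash
python3 -m jog '[[0,0,0.001,0.008,0,0,0],[0,0,0.001,0.016,0,0,0],[0,0,0.001,0.024,0,0,0],[0,0,0.001,0.031,0,0,0],[0,0,0.001,0.036,0,0,0],[0,0,0.001,0.036,0,0,0],[0,0,0.001,0.036,0,0,0]]'; python3 chk.py
```

```text
time_s: 24.05
position: [0.5682, -0.0087, 0.1026]
tcp_rot: [[0.996, 0.067, 0.061], [0.09, -0.761, -0.642], [0.004, 0.645, -0.764]]
force: [-0.1, -0.5, -1.0]
opening: 0.41
grasp_force: 30.0
tool axes in cradle [[-0.003, -1.0, -0.003], [-1.0, 0.003, -0.003], [0.003, 0.003, -1.0]] hinge in cradle [ 0.3 -0.8 74.2] grip 0.41179577082412533 29.999803444370627 F tool [ 0.6 -0.5  0.3]
work 456 [[-11.674955859673101, -22.05734478712183, 40.42251686766381], [-1.6575404248697696, -14.149477198557408, 60.169697097365955], [9.176857021371495, 20.993774994892657, 62.66963290575392]]
top 321 [[-11.280068975438551, -21.86368224082324, 56.728246049151174], [-1.6855570667695527, -13.295743666798106, 60.64532564436752], [5.590371540785919, 20.90028036642224, 62.527791837560414]]
jaw -1 123 [[11.446263570772036, -12.080803905638579, 37.3666180843866], [17.712204712082404, -8.18344232574146, 39.87050224753913], [19.858737599698117, 0.07881867358799177, 50.97150524753796]]
jaw 1 54 [[-14.88441362045582, -10.473765511000671, 40.58359843026463], [-13.511395828657509, -9.926298515536875, 45.84117466963703], [-10.166039368309209, -1.4947291621868195, 51.95247625686139]]
joints [  9.4  41.1  95.3 -49.1  58.4 126.6]
```

No contact so far. I'll push the last few mm in small steps until the throat bears on the edge.

```bash
python3 -m jog '[[0,0,0,0.002,0,0,0],[0,0,0,0.003,0,0,0],[0,0,0,0.0035,0,0,0],[0,0,0,0.0035,0,0,0]]'; python3 -c "
from h import *
s=bot.read_state();print(s['tcp_rot'].T@s['force'])"
```

```text
time_s: 24.6
position: [0.5685, -0.0106, 0.1003]
tcp_rot: [[0.996, 0.066, 0.062], [0.09, -0.761, -0.642], [0.004, 0.645, -0.764]]
force: [-1.9, 4.8, 5.4]
opening: 0.414
grasp_force: 30.0
[-1.39593726 -0.25753048 -7.33062177]
```

```bash
python3 -m jog '[[0.5,0,0,0.0005,0,0,0],[0.6,0,0,0.0005,0,0,0],[0.75,0,0,0.0005,0,0,0],[0.85,0,0,0,0,0,0],[0.9,0,0,0,0,0,0],[0.9,0,0,0,0,0,0],[0.9,0,0,0,0,0,0]]'; python3 - <<'E'
from h import *
np.set_printoptions(precision=1,suppress=True)
o,cx,cy,cz=cradle(H,O); C=np.stack([cx,cy,cz],1); s=bot.read_state(); print(s["opening"],s["grasp_force"],s["force"])
im,P,d=cloud("wrist"); L=((P-o)@C)*1000; cv2.imwrite("pics/w9.png",im)
for t in("clip","clip_handles"): print(t,[(round(r["p"],2),C.T@(r["xyz"]-o)*1000) for r in models.tip_of("wrist",t)[:2]])
for z0 in range(25,135,10):
    m=(d>0)&(abs(L[...,0])<31)&(abs(L[...,1])<16)&(abs(L[...,2]-z0)<5)
    if m.sum()>5: print(z0,m.sum(),np.percentile(L[m][:,:2],[1,99],axis=0).ravel())
E
```

```text
time_s: 25.48
position: [0.5683, -0.011, 0.0998]
tcp_rot: [[0.996, 0.067, 0.061], [0.09, -0.761, -0.642], [0.004, 0.645, -0.764]]
force: [0.5, 0.8, 0.2]
opening: 0.895
grasp_force: 0.0
0.8949856784982533 0.0 [0.5 0.8 0.2]
clip [(0.65, array([ 1.4,  0.1, 72.6]))]
clip_handles [(0.65, array([  1.1,  -0.3, 109.6])), (0.17, array([ 0.3,  2.4, 70.7]))]
25 160 [  0.1 -14.7  30.6   6.3]
35 271 [ -8.6 -14.7  30.9  12.5]
45 377 [ -9.3 -14.6  28.6   9.6]
55 113 [ -9.7 -14.8   9.7  -9.3]
65 325 [-17.1 -15.7  17.1  -9. ]
75 1498 [-16.3 -10.7  16.5  11.1]
85 638 [-19.2 -10.7  19.7  10.3]
95 525 [-21.  -10.6  21.6  10.4]
105 482 [-22.8 -10.6  23.6  10.4]
115 460 [-24.6 -10.5  25.4   5.4]
125 512 [-26.8 -10.3  27.7  -0.5]
```

View pics/w9.png

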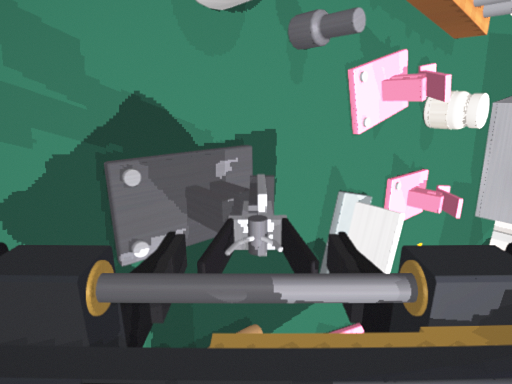

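The clip (260,235) sits symmetrically on the edge with the fingers clear of both handles. Handle spread is about 49 mm, which means closed on 12 mm. Retracting straight back and doing a final check.

```bash
python3 -m jog '[[0.9,0,0,-0.02,0,0,0],[0.9,0,0,-0.06,0,0,0],[0.9,0,0,-0.11,0,0,0],[0.9,0,0,-0.15,0,0,0],[0.9,0,0,-0.15,0,0,0],[0.9,0,0,-0.15,0,0,0]]'; python3 - <<'E'
from h import *
np.set_printoptions(precision=1,suppress=True)
o,cx,cy,cz=cradle(H,O); C=np.stack([cx,cy,cz],1)
for n in("wrist","scene"):
    im,P,d=cloud(n); L=((P-o)@C)*1000
    for t in("clip","clip_handles","blank_center"): print(n,t,[(round(r["p"],2),C.T@(r["xyz"]-o)*1000) for r in models.tip_of(n,t)[:2]])
    for z0 in (95,105,115,123):
        m=(d>0)&(abs(L[...,0])<40)&(abs(L[...,1])<16)&(abs(L[...,2]-z0)<4)
        if m.sum()>5: print(z0,m.sum(),np.percentile(L[m][:,:2],[1,99],axis=0).ravel())
    m=(d>0)&(abs(L[...,0])<30)&(abs(L[...,1])<16)&(L[...,2]>90)&(L[...,2]<150); print("handle end z (expect hinge+57)",np.percentile(L[m][:,2],[95,99,100]))
    m=(d>0)&(abs(L[...,0]+6)<4)&(abs(L[...,1])<26)&(L[...,2]>5)&(L[...,2]<64);print("blank",np.percentile(L[m],[1,50,99],axis=0).tolist() if m.sum()>9 else 0)
for t in("shank_a","tin","jar","cup","offcut","brush"): print(t,[(round(r["p"],2),(r["xyz"]*1 if 0 else np.round(r["xyz"],3))) for r in models.tip_of("scene",t)[:2]])
E
```

```text
time_s: 26.38
position: [0.5585, 0.0854, 0.2143]
tcp_rot: [[0.996, 0.068, 0.06], [0.091, -0.761, -0.642], [0.003, 0.645, -0.764]]
force: [0.3, -0.4, 0.2]
opening: 0.902
grasp_force: 0.0
wrist clip [(0.77, array([-3.8,  2.3, 71.9])), (0.35, array([ 0.3,  1.4, 62.2]))]
wrist clip_handles [(0.55, array([  2.8,   2.1, 110.3]))]
wrist blank_center [(0.68, array([-3.4, -0. , 29.8]))]
95 110 [-20.  -10.4  20.3  10.7]
105 92 [-21.7 -10.4  22.6   9.9]
115 100 [-24.6 -10.2  24.9  10.5]
123 112 [-25.8 -10.   26.1  11.2]
handle end z (expect hinge+57) [129.7 130.2 130.7]
blank [[-9.543245850352944, -22.2122948250788, 6.525893762175343], [-4.126733611625727, -14.243774935041055, 59.88746056166336], [-2.12436377438438, 21.907182445554948, 63.16499271112672]]
scene clip [(0.61, array([ 1.6,  0.1, 73.4]))]
scene clip_handles [(0.51, array([  4.1,  -2.2, 111.8]))]
scene blank_center [(0.64, array([ 205.2, -165.5,  114.9])), (0.6, array([276.4,  42.7, 173.1]))]
95 15 [-22.6 -12.8  20.2   4. ]
105 9 [-24.2 -14.1  23.    3.7]
115 12 [-25.1 -13.7  25.7   3.2]
123 12 [-26.1 -15.3  26.7   4.4]
handle end z (expect hinge+57) [130.8 131.6 132.1]
blank [[-9.54717239626504, -25.969916827564457, 5.419986060527037], [-6.667360188273139, -20.492440316243677, 40.16388418074215], [-2.2661197168367417, 8.900360598336485, 63.54612269554651]]
shank_a [(0.71, array([ 0.7,  0.2, -0. ])), (0.64, array([ 0.7, -0.1,  0. ]))]
tin [(0.8, array([ 0.8, -0. , -0. ]))]
jar [(0.83, array([ 0.7, -0.5,  0. ])), (0.57, array([ 0.6, -0. , -0. ]))]
cup [(0.67, array([0.7, 0.5, 0. ]))]
offcut [(0.68, array([ 0.6, -0. ,  0.1])), (0.42, array([0.6, 0.3, 0. ]))]
brush [(0.97, array([ 0.4, -0. ,  0. ])), (0.43, array([ 0.7, -0.5,  0. ]))]
```

```bash
python3 - <<'E'
import numpy as np
D=np.load("pics/w7.npz");P=D["P"];d=D["d"]
m=(d>0)&(np.hypot(P[...,0]-.4987,P[...,1]+.2615)<.035)&(P[...,2]<.17)&(P[...,2]>.1); print(np.percentile(P[m][:,2],[95,99,100]))
m=(d>0)&(abs(P[...,0]-.45)<.02)&(abs(P[...,1]+.255)<.012)&(P[...,2]>.06)&(P[...,2]<.09); print(np.median(P[m][:,2]))
E
```

```text
[0.14286838 0.14367445 0.14425941]
0.07478295301981663
```

On the parking bar the handle ends stood 68.9 mm above the edge. Here it is 69.6 mm, so the clip is fully home. Handing in.

```bash
python3 -c "
from rig import workorder
print(workorder.hand_in())"
```

```text
the job is handed in; nothing more can be done
None
```

I've handed the job in, with no verdict returned: the blank measured flat and centred in the cradle and the clip closed and fully home over both, but two grasps missed first because the fingertips end about 24 mm behind the reported TCP, not 11 mm ahead as the sheet says, so I worked from the measured offset.

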